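# Unclip the clay roller and put it away handle out

## Task

Pull the clay roller sideways out of the two spring clips of the stand and lay it in the V rest, letting go of it there; then take it again by its handle and put it away in the free pigeonhole of the rack, like its two neighbours: its body wholly inside, resting on the runners, with only the handle sticking out of the mouth. Leave the two stored rollers, the vase and the pot where they are.

Things in the scene. Friction and masses are not known exactly. Their poses are not given: they have to be found in the camera images.
- roller_center (a point): Clay roller to be put away: plain pale wood, body 36 mm in diameter, 100 mm long, one straight coaxial handle, 20 mm in diameter, 55 mm long, on one end; 155 mm over all, about 0.11 kg. Point: centre of the body, on the axis. x: along the roller, away from the handle; y, z roll with it. It starts level in the stand's clips.
- roller_handle (a point): Middle of that roller's handle, on the axis, 77.5 mm from the body's centre. Same axes.
- roller: The same roller as a body; its origin lies on the body's round surface, 18 mm from the axis, half-way along.
- clip (a point): Centre of the clipped roller's body, 80 mm above the table. z up, y along the clipped roller (handle to +y), clip mouths face -x, level. The roller leaves only sideways, to -x: sprung jaws above and below resist with about 10 N in all for some 10 mm, then snap open; after 50 mm all is clear. Middle of the body can be taken from above.
- stand: Fixed wooden stand, axes as clip, which is at (-40, 0, 80) mm. Two C-shaped steel clips 12 mm wide at y = -40 and +40, tops at z 104, on posts behind (x -22 to +1), 68 mm free between. Hood over the handle: y 60 to 118, x -66 to -14, top z 110, open to -x. Cheek at the body's end: y -54 to -61, top z 98. Base: x -75 to 55, y -70 to 120, 12 thick.
- rest_seat (a point): Fixed wooden V rest, base 80 x 100 x 12 mm. Point: where the centre of the roller's body comes to lie, 43.5 mm above the table; the seated roller lies along this point's y axis, handle to either side; z up. Two 90 degree V blocks, 12 mm thick, at y = -40 and +40 mm, tops level with the seated axis, 68 mm free between. The handle overhangs the rest.
- bay (a point): Free pigeonhole of the rack (the one without a roller; a thin cork strip on its floor). Point: where the centre of the roller's body is to come, on its axis, 31.4 mm above the table. z up; x runs into the pigeonhole, so the handle points to -x. Mouth plane at x = -52 mm, back wall at x = +60 mm.
- rack: Fixed plywood rack, three pigeonholes side by side at y = -64, 0, 64 mm, mouths to -x; axes as bay, origin on the table. 118 deep, 202 wide, 78 mm tall. Each hole is 54 wide, 58 high (z 12 to 70), with two runners 6 mm high, 24 mm apart, along its floor, on which the body rests. The roof covers the front 79 mm; the rear is open above.
- fat_roller_center (a point): Centre of the body of a stored roller, 40 mm in diameter, 100 mm long, in another pigeonhole; its handle, like the other's, sticks out of the mouth to -x of this point. Leave alone.
- thin_roller_center (a point): The same for the other stored roller, 32 mm in diameter. Leave alone.
- vase_center (a point): Terracotta vase, 80 mm across, 140 mm tall, standing; this point is on its axis, 70 mm up. Leave alone.
- pot_center (a point): White pot, open above, 68 mm across, 65 mm tall, standing on the table before the clip stand's mouths; this point is on its axis, 32.5 mm up. Leave alone.

How it is judged:
By the outcome, as a careful person would: the job done as asked, in the order asked, and still so for the second after the job is handed in, with the robot touching nothing.
It also fails if it takes over 56 s, if anything falls off the work surface, if the arm or the gripper's body presses on something with over 40 N, if the wrist force passes 120 N, or if a joint passes its speed limit or range.

## Robot

A 6-joint arm with a two-finger parallel gripper is mounted at the origin on the work surface. World frame = base frame: x ahead of the robot, y to its left, z up, the work surface at z = 0. Lengths are in mm, angles in rad, forces in N, time in s.
With the tool pointing down it reaches from about 350 to 875 mm from the base axis. Payload 4.2 kg.
Tool frame: the origin (TCP) lies between the finger pads; the fingertips stand 14 mm ahead of it and the grasp point (between the pads) lies 5 mm behind it; z points along the fingers, y is the line along which they close (so a half turn about z gives the same grasp; the last joint's range is limited). The gripper opens to 85 mm and grips with 20 to 120 N. Pads are 22 mm wide; open, the fingers measure 114 mm over their backs; the gripper's body (76 mm by 85 mm) begins 54 mm behind the grasp point. The pads swing forward as they close: fully open they stand 13 mm farther back than shut.
Start: joints at [1.413, 0.385, 0.008, 0, -1.194, -0.259], TCP at [252.989, 571.485, 245.312] pointing down, gripper open.
Joint ranges: [-3.14, 3.14], [-1.21, 2.06], [-1.07, 1.41], [-3.16, 2.05], [-2.99, -0.16], [-3.1, 3.1]. Speed limits (rad/s): [2.79, 2.79, 3.14, 3.14, 3.14, 3.14].

## Interface

Orientations are given as a unit quaternion [x, y, z, w].
In Python, from bench import * gives the robot as it stands.
- The arm moves only by the tool carry_out, never from a script. Its argument "motion" is a list of rows, each a list of 7 numbers: the turn, a rotation vector about the tool's x, y, z in rad, then the shift along the tool's x, y, z in mm, then the opening, from -1 (shut) to 1 (fully open), so that 0 is half open. A call has 1 to 5 rows; each row is the pose to reach, as a shift and turn from the pose commanded when the call began, along the tool's axes at that moment; what a row does not reach only later rows make up. A row lasts 1/8 s, in which the tool goes at most 62.5 mm and 10.7 degrees, less where a joint would pass 70% of its speed; a pose out of reach is approached as far as the arm can. A call with a gripper value outside its range is refused whole. The fingers move at their own pace and stop on an object; the grip force is fixed at half the most. Time passes only in rows, so rows that repeat a pose let the fingers close. It gives the time, the measured TCP pose, the force, the opening and the grip force at its end, in the units of the state.
- read_state(): the state, without advancing time (a new reading comes with each control period).
- get_image(name): name is "scene" or "top"; returns a dict with "color" (480x640x3 uint8, blue, green, red), "mtx" (3x3 intrinsics, pixels), "position" and "orientation" of the camera in the world. Camera axes: x right, y down, z forward; pixel columns grow to the right and rows downward; lengths in mm; the calibration is good to about 2 mm. A picture is of the moment at which its call begins. There is no depth.
- job_done(): hands the job in; it is judged then, once.
The state is a dict: "clock": time; "joints": joint angles; "joint_vel": joint speeds; "joint_efforts": joint torques, N m; "position": TCP position; "ee_rot": TCP orientation; "contact_force": force on the tool from outside, world axes, zero at the start; "wrist_torque": the same for the moment, N m; "gripper_width": finger opening in mm; "grasp_force": force on a finger pad.
Only numpy, scipy, OpenCV 4.12 (cv2) and the standard library are available. Lean on these libraries where they do the work, as an engineer would, in place of code of your own. Each camera call takes 0.05 s, during which the arm holds its last target. There are 200 camera calls.

## Working session

There is one attempt and no reset: what is moved stays moved. The work goes in short steps, Python scripts to look and compute and a tool call to move; the robot and the scene stay as the last step left them, time stands still between calls to the robot, and variables do not carry over. Pictures are saved under pics/ and viewed, at most 10 in all, crops included, and the job is handed in when it is done.

Besides the shell and the picture viewer there is one more tool, called after "Request:" by a JSON object that holds its "method" and its "body", one argument or row to a line. carry_out: Moves the arm, as the interface text tells. Its arguments: {"type":"object","properties":{"motion":{"type":"array"}},"required":["motion"]}

```bash
mkdir -p pics; ls
python3 - <<'E'
from bench import *
import cv2
for n in("scene","top"):
    d=get_image(n);cv2.imwrite(f"pics/{n}0.png",d["color"]);print(n,d["mtx"],d["position"],d["orientation"])
s=read_state();print(s)
E
```

```text
pics
scene [[479.21179701   0.         324.92627175]
 [  0.         479.21179701 240.21310838]
 [  0.           0.           1.        ]] [1105.45091299  -68.67427531  761.7581896 ] [ 0.72825694  0.61396459 -0.19825882 -0.23104708]
top [[468.20839724   0.         311.97829505]
 [  0.         468.20839724 229.75644025]
 [  0.           0.           1.        ]] [ 424.63796529   17.74394974 1048.6844246 ] [-0.69512633  0.71225402 -0.06426892  0.07323314]
{'clock': 0.1, 'joints': array([ 1.41259016e+00,  3.85471670e-01,  6.79724406e-03, -4.53608264e-04,
       -1.19397098e+00, -2.58597974e-01]), 'joint_vel': array([-1.94258378e-04, -3.03493849e-03,  1.14683359e-03,  2.06481150e-03,
       -1.41443119e-04,  2.31807888e-05]), 'joint_efforts': array([-6.91847636e-04, -3.93320990e+01,  1.88927722e+01,  4.19788867e+00,
       -2.60731082e-03,  3.50200636e-06]), 'position': array([252.80780258, 571.06938601, 244.34659376]), 'ee_rot': array([ 9.78345020e-01, -2.06978557e-01, -1.64159683e-04,  9.33950760e-04]), 'contact_force': array([-0.75894486, -0.57758904,  0.07839277]), 'wrist_torque': array([-0.03986289,  0.02289679, -0.04615923]), 'grasp_force': 0.0, 'gripper_width': 85.18214174447468}
```

View pics/scene0.png

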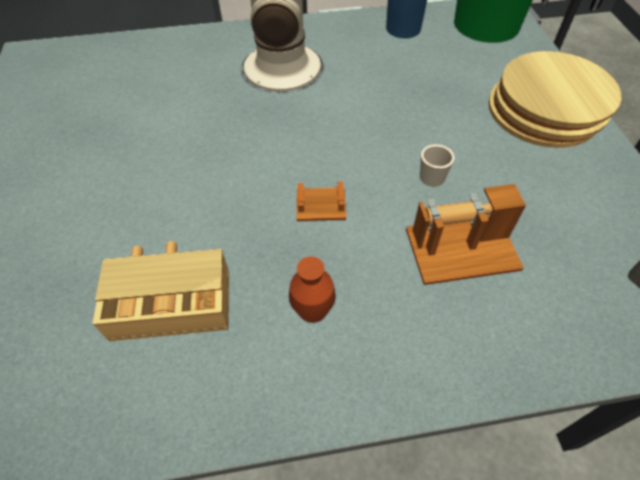

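View pics/top0.png

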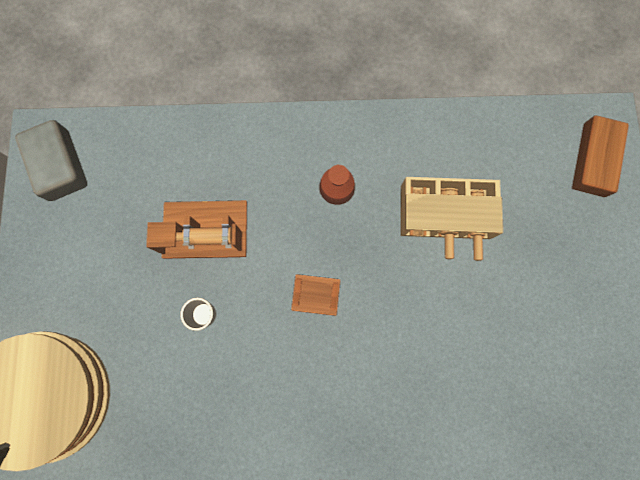

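The top view has the stand at (205,230), pot (198,314), V rest (316,295), vase (338,184) and rack (452,208). The free hole with the cork is the left one in the top view (near column 420). Next, masks and ray casting.

```bash
cat > h.py <<'E'
from bench import *
import cv2, numpy as np
from scipy.spatial.transform import Rotation as R
def ray(d,p):
    v=np.linalg.inv(d["mtx"])@[p[0],p[1],1]; return np.array(d["position"]),R.from_quat(d["orientation"]).as_matrix()@v
def onz(d,p,z):
    o,v=ray(d,p); return (o+v*(z-o[2])/v[2]).round(1)
def proj(d,P):
    q=d["mtx"]@(R.from_quat(d["orientation"]).as_matrix().T@(np.array(P)-d["position"])); return q[:2]/q[2]
def crop(d,x,y,w,h,s): return cv2.resize(d["color"][y:y+h,x:x+w],None,fx=s,fy=s,interpolation=cv2.INTER_CUBIC)
def tow(P): # world point/vec -> tool shift from current pose
    s=read_state(); return R.from_quat(s["ee_rot"]).inv().apply(np.array(P)-s["position"]).round(1)
E
python3 - <<'E'
from h import *
d=get_image("top")
a=crop(d,140,190,120,80,6.6)
b=np.hstack([crop(d,285,265,60,55,6.6),crop(d,395,170,115,95,4)[:363,:400]])
cv2.imwrite("pics/a.png",a);cv2.imwrite("pics/b.png",b);print(a.shape,b.shape)
hsv=cv2.cvtColor(d["color"],cv2.COLOR_BGR2HSV)
m=((hsv[...,0]<25)&(hsv[...,1]>90)).astype(np.uint8)
n,l,st,c=cv2.connectedComponentsWithStats(m)
for i in range(1,n):
    if st[i,4]>150:
        r=cv2.minAreaRect(cv2.findContours((l==i).astype(np.uint8),0,1)[0][0]);print(st[i],np.round(r[0],1),np.round(r[1],1),round(r[2],1),cv2.boxPoints(r).round(1).tolist())
E
```

```text
(528, 792, 3) (363, 796, 3)
[ 572  116   57   81 3352] [600.5 155.9] [45.  78.3] 10.6 [[571.2000122070312, 190.3000030517578], [585.5999755859375, 113.30000305175781], [629.7999877929688, 121.5], [615.4000244140625, 198.5]]
[ 320  165   35   39 1066] [337. 184.] [38. 34.] 90.0 [[320.0, 165.0], [354.0, 165.0], [354.0, 203.0], [320.0, 203.0]]
[ 401  177  102   84 5939] [451.2 218.6] [102.5  81. ] 1.9 [[398.6000061035156, 257.3999938964844], [401.29998779296875, 176.39999389648438], [503.70001220703125, 179.89999389648438], [501.0, 260.79998779296875]]
[ 147  200  100   59 4839] [196.6 229.2] [56.7 99.8] 89.0 [[146.1999969482422, 201.6999969482422], [246.0, 199.89999389648438], [247.0, 256.6000061035156], [147.1999969482422, 258.3999938964844]]
[ 291  274   49   42 1651] [315.5 294.4] [45.3 36.5] 6.7 [[290.8999938964844, 309.8999938964844], [295.20001220703125, 273.70001220703125], [340.20001220703125, 279.0], [335.8999938964844, 315.20001220703125]]
[  12  332   98  139 8810] [ 63.7 404.8] [ 87.6 141.5] 6.8 [[11.899999618530273, 469.8999938964844], [28.600000381469727, 329.29998779296875], [115.5999984741211, 339.70001220703125], [98.9000015258789, 480.20001220703125]]
[   0  335   24  135 1443] [ 11.5 402. ] [134.  23.] 90.0 [[-0.0, 335.0], [23.0, 335.0], [23.0, 469.0], [0.0, 469.0]]
```

View pics/a.png

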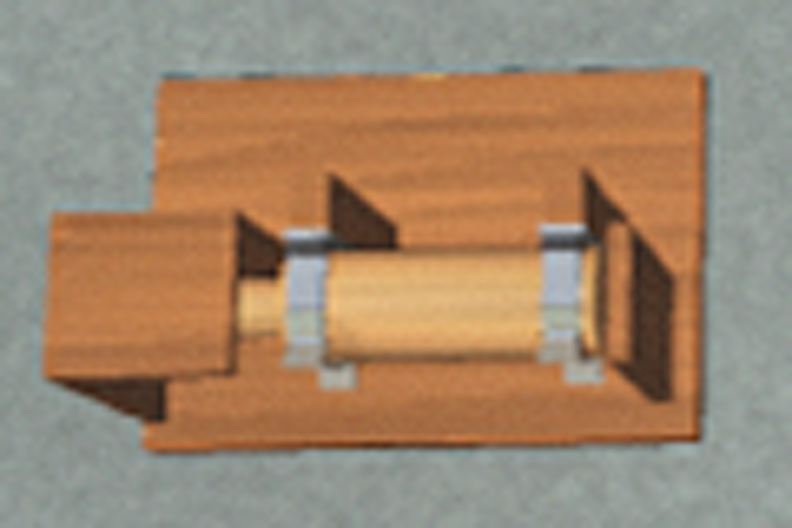

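View pics/b.png

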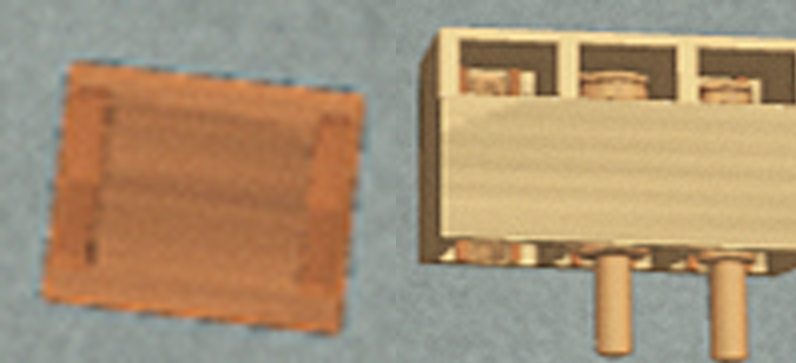

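Crop a shows the stand level with the image, clips at columns ~305 and 562 and the body between rows 250 and 360. Crop b shows the rest's base corners at (70,62), (365,95), (342,333) and (42,300), and the rack's left hole with the cork strip.

Run:
```python
from h import *
d=get_image("top")
A=lambda x,y:(140+x/6.6,190+y/6.6)
B=lambda x,y:(285+x/6.6,265+y/6.6)
C=lambda x,y:(395+(x-396)/4,170+y/4)
def rep(n,px,z):
    P=np.array([onz(d,p,z) for p in px]);print(n,P[:,:2].tolist(),"mean",P.mean(0))
    print("  edges",[ (round(float(np.hypot(*(P[(i+1)%4]-P[i])[:2])),1),round(float(np.degrees(np.arctan2(*(P[(i+1)%4]-P[i])[1::-1]))),1)) for i in range(len(P)) ] if len(P)==4 else "")
rep("base12",[A(160,75),A(702,70),A(697,435),A(148,442)],12)
rep("hood110",[A(52,213),A(237,213),A(232,373),A(44,378)],110)
rep("clips tops104",[A(306,290),A(562,290)],104)
rep("body mid98",[A(330,303),A(540,303)],90)
rep("rest",[B(70,62),B(365,95),B(342,330),B(42,300)],12)
rep("rack78",[C(440,28),(500.5,180),(502.5,233.5),C(442,237)],78)
hsv=cv2.cvtColor(d["color"],cv2.COLOR_BGR2HSV)
print("pot rim",onz(d,(198,314),65)); print("vase",onz(d,(340,175),140))
```

```text
base12 [[704.5, 366.1], [701.2, 177.3], [573.5, 178.4], [575.8, 365.3]] mean [638.75  271.775  12.   ]
  edges [(188.8, -91.0), (127.7, 179.5), (186.9, 89.3), (128.7, 0.4)]
hood110 [[634.4, 365.4], [632.9, 307.3], [582.3, 307.2], [582.3, 365.5]] mean [607.975 336.35  110.   ]
  edges [(58.1, -91.5), (50.6, -179.9), (58.3, 90.0), (52.1, -0.1)]
clips tops104 [[609.0, 286.7], [607.0, 206.6]] mean [608.   246.65 104.  ]
  edges 
body mid98 [[607.4, 283.0], [605.7, 216.3]] mean [606.55 249.65  90.  ]
  edges 
rest [[529.4, 67.2], [516.0, -31.4], [438.8, -21.2], [450.9, 77.7]] mean [483.775  23.075  12.   ]
  edges [(99.5, -97.7), (77.9, 172.5), (99.6, 83.0), (79.2, -7.6)]
rack78 [[726.9, -177.3], [714.6, -378.9], [598.0, -371.4], [612.2, -171.3]] mean [ 662.925 -274.725   78.   ]
  edges [(202.0, -93.5), (116.8, 176.3), (200.6, 85.9), (114.9, -3.0)]
pot rim [446.8 268.6  65. ]
vase [715.4 -32.  140. ]
```

```bash
cat >> h.py <<'E'
def go(P,psi): # psi: tool x heading in deg, tool down
    s=read_state(); r=R.from_quat(s["ee_rot"]); T=R.from_euler("z",psi,degrees=True)*R.from_euler("x",180,degrees=True)
    print("turn",(r.inv()*T).as_rotvec().round(4),"shift",r.inv().apply(np.array(P)-s["position"]).round(1),"pos",np.round(s["position"],1),"psi",R.from_matrix(r.as_matrix()@np.diag([1,-1,-1])).as_euler("zyx",degrees=True).round(2),"F",s["contact_force"].round(1),"w",round(s["gripper_width"],1),"t",s["clock"])
E
python3 -c "
from h import *
go([607.7,247,160],-90.7)"
```

```text
turn [ 1.1000e-03 -9.0000e-04  1.1661e+00] shift [455.7 152.6  84.9] pos [252.9 571.2 244.6] psi [-23.89   0.03  -0.07] F [ 0.3  0.3 -0.4] w 85.4 t 0.2
```

Request:
{"method": "carry_out", "body": {
  "motion": [
    [0, 0, 0.187, 57, 19, 5, 1],
    [0, 0, 0.373, 114, 38, 10, 1],
    [0, 0, 0.56, 171, 57, 15, 1],
    [0, 0, 0.746, 228, 76, 20, 1],
    [0, 0, 0.93, 285, 95, 25, 1]
  ]
}}

```text
clock: 0.82
position: [476.3, 367.8, 220.1]
ee_rot: [0.78, -0.626, -0.0, -0.0]
contact_force: [1.1, 0.3, 0.3]
gripper_width: 85.3
grasp_force: 0.0
```

```bash
python3 -c "
from h import *
go([607.7,247,170],-90.7)"
```

```text
turn [-0.000e+00  1.000e-04  2.305e-01] shift [ 146.4 -102.2   50.1] pos [476.3 367.8 220.1] psi [-77.5  -0.    0. ] F [1.1 0.3 0.3] w 85.3 t 0.825
```

Request:
{"method": "carry_out", "body": {
  "motion": [
    [0, 0, 0.12, 49, -34, 17, 1],
    [0, 0, 0.2305, 98, -68, 34, 1],
    [0, 0, 0.2305, 146, -102, 50, 1],
    [0, 0, 0.2305, 146, -102, 50, 1],
    [0, 0, 0.2305, 146, -102, 50, 1]
  ]
}}

```text
clock: 1.45
position: [607.0, 249.2, 169.9]
ee_rot: [-0.705, 0.71, 0.0, -0.0]
contact_force: [-0.2, -0.1, 0.3]
gripper_width: 85.4
grasp_force: 0.0
```

Run:
```python
from h import *
go([607.7,247,75],-90.7)
d=get_image("scene"); e=get_image("top")
# where clip centre / ends should project in scene
for P in ([607.7,247,80],[607.1,197,80],[608.3,297,80],[607.7,247,165]): print(proj(d,P).round(1))
cv2.imwrite("pics/c.png",np.hstack([crop(d,390,120,160,160,2.5),crop(e,140,150,130,130,3.0769)]))
```

```text
turn [ 0.0006 -0.0003  0.005 ] shift [ 2.2 -0.7 94.9] pos [607.  249.2 169.9] psi [-9.041e+01  3.000e-02 -2.000e-02] F [-0.2 -0.1  0.3] w 85.4 t 1.45
[452.4 213.7]
[425.7 217.2]
[478.8 210.3]
[463.1 181.9]
```

View pics/c.png

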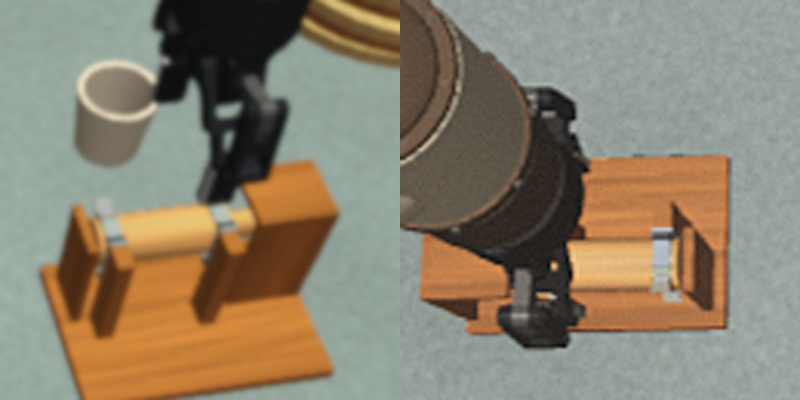

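The scene crop shows the roller body between the clips, centred near (163,232), which matches the projected clip centre. The gripper is aligned above it, so I'll descend and grip.

Request:
{"method": "carry_out", "body": {
  "motion": [
    [0, 0, 0.005, 2, -0.7, 35, 1],
    [0, 0, 0.005, 2, -0.7, 65, 1],
    [0, 0, 0.005, 2, -0.7, 88, 1],
    [0, 0, 0.005, 2, -0.7, 95, 1],
    [0, 0, 0.005, 2, -0.7, 95, 0.2]
  ]
}}

```text
clock: 2.17
position: [607.6, 248.5, 75.9]
ee_rot: [-0.704, 0.711, -0.0, 0.0]
contact_force: [0.5, 0.3, 0.2]
gripper_width: 69.7
grasp_force: 0.0
```

Request:
{"method": "carry_out", "body": {
  "motion": [
    [0, 0, 0, 0, 0, 0, -0.1],
    [0, 0, 0, 0, 0, 0, -0.4],
    [0, 0, 0, 0, 0, 0, -0.6],
    [0, 0, 0, 0, 0, 0, -1],
    [0, 0, 0, 0, 0, 0, -1]
  ]
}}

```text
clock: 2.8
position: [607.9, 247.9, 76.2]
ee_rot: [-0.703, 0.711, -0.0, 0.001]
contact_force: [-2.8, 1.7, 5.9]
gripper_width: 34.6
grasp_force: 59.5
```

```bash
python3 -c "
from h import *
go([607.7-60,247.7,75],-90.7);print(read_state()['grasp_force'])"
```

```text
turn [-0.001   0.0008  0.001 ] shift [ 0.9 60.2  1.1] pos [607.9 247.9  76.2] psi [-9.064e+01 -6.000e-02  4.000e-02] F [-2.8  1.7  5.9] w 34.6 t 2.8
59.496715664863586
```

Request:
{"method": "carry_out", "body": {
  "motion": [
    [0, 0, 0, 0, 3, 0, -1],
    [0, 0, 0, 0, 7, 0, -1],
    [0, 0, 0, 0, 11, 0, -1],
    [0, 0, 0, 0, 15, 0, -1],
    [0, 0, 0, 0, 20, 0, -1]
  ]
}}

```text
clock: 3.42
position: [589.7, 248.2, 75.6]
ee_rot: [-0.703, 0.711, -0.001, 0.002]
contact_force: [2.4, 0.9, 0.1]
gripper_width: 34.5
grasp_force: 59.8
```

Request:
{"method": "carry_out", "body": {
  "motion": [
    [0, 0, 0, 0, 8, 0, -1],
    [0, 0, 0, 0, 16, 0, -1],
    [0, 0, 0, 0, 24, 0, -1],
    [0, 0, 0, 0, 32, 0, -1],
    [0, 0, 0, 0, 38, 0, -1]
  ]
}}

```text
clock: 4.05
position: [548.9, 248.2, 75.2]
ee_rot: [-0.703, 0.711, 0.0, -0.0]
contact_force: [0.2, 0.5, -1.4]
gripper_width: 34.3
grasp_force: 59.9
```

```bash
python3 -c "
from h import *
go([545,247.7,150],-90.7);print(read_state()['grasp_force'])"
```

```text
turn [ 0.0005 -0.0003  0.001 ] shift [  0.5   3.9 -74.8] pos [548.9 248.2  75.2] psi [-9.064e+01  3.000e-02 -2.000e-02] F [ 0.2  0.5 -1.4] w 34.3 t 4.05
59.94143486022949
```

Request:
{"method": "carry_out", "body": {
  "motion": [
    [0, 0, 0, 0, 4, -30, -1],
    [0, 0, 0, 0, 4, -60, -1],
    [0, 0, 0, 30, 4, -80, -1],
    [0, 0, 0.03, 80, 20, -80, -1],
    [0, 0, 0.06, 130, 37, -80, -1]
  ]
}}

```text
clock: 4.68
position: [510.5, 117.6, 155.6]
ee_rot: [-0.681, 0.732, -0.0, 0.0]
contact_force: [0.3, -0.6, -0.5]
gripper_width: 34.1
grasp_force: 60.0
```

```bash
python3 -c "
from h import *
go([483.8,23.1,115],-97.4);print(read_state()['grasp_force'])"
```

```text
turn [-0.0006  0.0005  0.0572] shift [96.2 19.9 40.5] pos [510.5 117.6 155.6] psi [-9.412e+01 -4.000e-02  3.000e-02] F [ 0.3 -0.6 -0.5] w 34.1 t 4.675
60.019097328186035
```

Request:
{"method": "carry_out", "body": {
  "motion": [
    [0, 0, 0.057, 45, 10, 20, -1],
    [0, 0, 0.057, 90, 19, 40, -1],
    [0, 0, 0.057, 96, 20, 40, -1],
    [0, 0, 0.057, 96, 20, 40, -1]
  ]
}}

```text
clock: 5.18
position: [484.9, 24.2, 115.8]
ee_rot: [-0.66, 0.751, -0.0, 0.001]
contact_force: [0.9, -0.5, -1.9]
gripper_width: 34.2
grasp_force: 60.1
```

Run:
```python
from h import *
go([483.8,23.1,38.5],-97.4)
d=get_image("scene"); e=get_image("top")
a=crop(d,280,120,100,100,4);b=crop(e,265,240,100,100,4)
cv2.imwrite("pics/d.png",np.hstack([a,b]))
c,s_=np.cos(np.radians(-7.4)),np.sin(np.radians(-7.4))
W=lambda x,y,z:[483.8+c*x-s_*y,23.1+s_*x+c*y,z]
for P in (W(-40,-50,12),W(40,-50,12),W(40,50,12),W(18,46,43.5),W(18,-46,43.5),W(-18,46,43.5),W(-18,-46,43.5)): print(P[:2],((proj(d,P)-[280,120])*4).round(),((proj(e,P)-[265,240])*4+[400,0]).round())
```

```text
turn [-0.0013  0.0004  0.0001] shift [ 1.3  1.  77.3] pos [484.9  24.2 115.8] psi [-9.739e+01 -8.000e-02  1.000e-02] F [ 0.9 -0.5 -1.9] w 34.2 t 5.175
[np.float64(437.6933736757982), np.float64(-21.331734256052005)] [ 62. 274.] [688. 302.]
[np.float64(517.0270666664454), np.float64(-31.635381982257027)] [ 62. 395.] [702. 156.]
[np.float64(529.9066263242017), np.float64(67.531734256052)] [264. 388.] [522. 137.]
[np.float64(507.57467836546357), np.float64(66.39855273122603)] [254. 313.] [522. 172.]
[np.float64(495.72548348032774), np.float64(-24.835194208018287)] [ 67. 320.] [693. 191.]
[np.float64(471.8745165196723), np.float64(71.03519420801828)] [250. 259.] [514. 240.]
[np.float64(460.02532163453645), np.float64(-20.198552731226023)] [ 66. 265.] [686. 258.]
```

View pics/d.png

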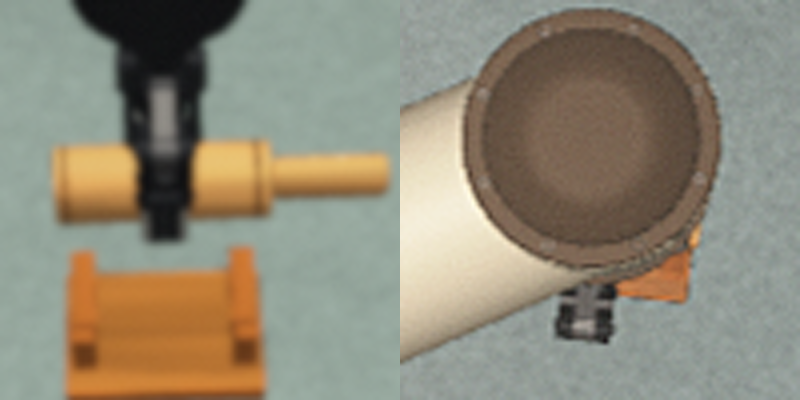

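The scene crop shows the roller centred in the grip (body from column 56 to 270, handle to the right). The rest is directly below, its base corners at (68,397) and (265,390), matching my estimate within 2 px. Lowering.

Request:
{"method": "carry_out", "body": {
  "motion": [
    [0, 0, 0, 1, 1, 25, -1],
    [0, 0, 0, 1, 1, 45, -1],
    [0, 0, 0, 1, 1, 60, -1],
    [0, 0, 0, 1, 1, 68, -1],
    [0, 0, 0, 1, 1, 72, -1]
  ]
}}

```text
clock: 5.9
position: [483.8, 24.2, 43.3]
ee_rot: [-0.661, 0.751, -0.0, 0.0]
contact_force: [0.2, -0.6, -0.7]
gripper_width: 34.2
grasp_force: 60.1
```

Request:
{"method": "carry_out", "body": {
  "motion": [
    [0, 0, 0, 0, 0, 2, -1],
    [0, 0, 0, 0, 0, 4, -1],
    [0, 0, 0, 0, 0, 5, -1],
    [0, 0, 0, 0, 0, 5, -1]
  ]
}}

```text
clock: 6.4
position: [484.0, 23.8, 40.8]
ee_rot: [-0.66, 0.751, -0.001, 0.001]
contact_force: [-5.1, 1.6, 14.6]
gripper_width: 34.4
grasp_force: 61.9
```

Request:
{"method": "carry_out", "body": {
  "motion": [
    [0, 0, 0, 0, 0, 0, -0.1],
    [0, 0, 0, 0, 0, 0, 0.3],
    [0, 0, 0, 0, 0, 0, 0.6],
    [0, 0, 0, 0, 0, 0, 0.6],
    [0, 0, 0, 0, 0, 0, 0.6]
  ]
}}

```text
clock: 7.02
position: [483.3, 23.4, 38.2]
ee_rot: [-0.66, 0.751, 0.0, -0.0]
contact_force: [0.6, -0.2, -0.5]
gripper_width: 68.4
grasp_force: 0.0
```

Request:
{"method": "carry_out", "body": {
  "motion": [
    [0, 0, 0, 0, 0, -30, 0.6],
    [0, 0, 0, 0, 0, -80, 0.6],
    [0, 0, 0, -50, 0, -120, 0.6],
    [0, 0, 0, -110, 0, -120, 0.6],
    [0, 0, 0, -170, 0, -120, 0.6]
  ]
}}

```text
clock: 7.65
position: [505.3, 193.8, 159.4]
ee_rot: [-0.66, 0.751, -0.0, 0.001]
contact_force: [1.4, 0.8, -0.3]
gripper_width: 68.7
grasp_force: 0.0
```

Run:
```python
from h import *
d=get_image("scene"); e=get_image("top")
a=crop(d,280,120,100,100,4);b=crop(e,245,240,100,100,4)
cv2.imwrite("pics/e.png",np.hstack([a,b]))
c,s_=np.cos(np.radians(-7.4)),np.sin(np.radians(-7.4))
W=lambda x,y,z:[483.8+c*x-s_*y,23.1+s_*x+c*y,z]
for P in (W(0,-50,61.5),W(0,50,61.5),W(0,105,53.5)): print(np.round(P,1),((proj(d,P)-[280,120])*4).round(),((proj(e,P)-[245,240])*4+[400,0]).round())
go(W(0,79,38.5),-97.4)
```

```text
[477.4 -26.5  61.5] [ 56. 268.] [779. 223.]
[490.2  72.7  61.5] [261. 261.] [588. 203.]
[497.3 127.2  53.5] [372. 268.] [486. 193.]
turn [-0.0023  0.0018  0.0061] shift [ 96.5   0.7 119.8] pos [506.2 196.9 158.5] psi [-9.705e+01 -1.400e-01  9.000e-02] F [-0.4 -1.1 -0.1] w 68.2 t 7.75
```

View pics/e.png

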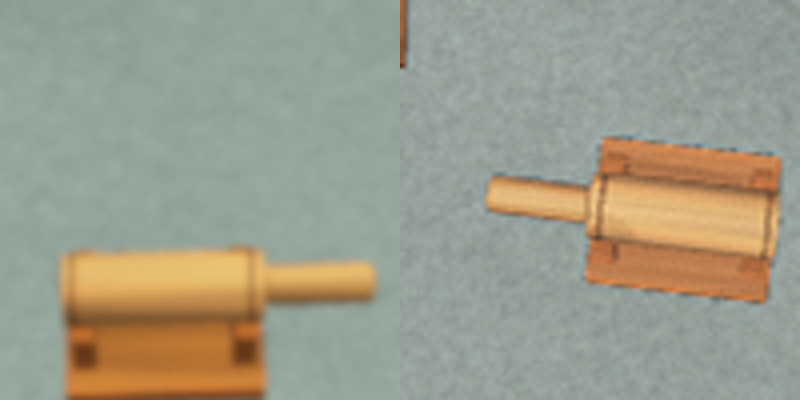

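The roller lies seated in the V rest, with the handle end at (487,193) against a predicted (486,193). Now I'll take the handle 82 mm from the body centre.

```bash
python3 -c "
from h import *
go([494.4,104.4,41.5],-97.4)"
```

```text
turn [-0.0023  0.0018  0.0061] shift [ 93.5   0.7 116.8] pos [506.2 196.9 158.5] psi [-9.705e+01 -1.400e-01  9.000e-02] F [-0.4 -1.1 -0.1] w 68.2 t 7.75
```

Request:
{"method": "carry_out", "body": {
  "motion": [
    [0, 0, 0, 45, 0, 20, 0.3],
    [0, 0, 0, 92, 0, 40, 0.2],
    [0, 0, 0, 92, 0, 60, 0.2],
    [0, 0, 0, 92, 0, 60, 0.2]
  ]
}}

```text
clock: 8.25
position: [492.2, 99.5, 97.1]
ee_rot: [-0.66, 0.751, 0.0, -0.002]
contact_force: [0.3, -0.2, 0.6]
gripper_width: 51.2
grasp_force: 0.0
```

```bash
python3 -c "
from h import *
go([494.4,104.4,41.5],-97.4)"
```

```text
turn [ 0.0032 -0.0022 -0.0007] shift [-5.2 -1.8 55.5] pos [492.2  99.5  97.1] psi [-97.44   0.2   -0.1 ] F [ 0.3 -0.2  0.6] w 51.2 t 8.25
```

Request:
{"method": "carry_out", "body": {
  "motion": [
    [0, 0, 0, -5, -1.8, 20, 0.2],
    [0, 0, 0, -5, -1.8, 40, 0.2],
    [0, 0, 0, -5, -1.8, 52, 0.2],
    [0, 0, 0, -5, -1.8, 55, 0.2],
    [0, 0, 0, -5, -1.8, 55, 0.2]
  ]
}}

```text
clock: 8.88
position: [496.1, 105.8, 43.7]
ee_rot: [-0.66, 0.751, -0.0, 0.0]
contact_force: [0.0, -0.4, 0.1]
gripper_width: 51.4
grasp_force: 0.0
```

Request:
{"method": "carry_out", "body": {
  "motion": [
    [0, 0, 0, 0, 0, 0, -0.2],
    [0, 0, 0, 0, 0, 0, -0.5],
    [0, 0, 0, 0, 0, 0, -0.8],
    [0, 0, 0, 0, 0, 0, -1],
    [0, 0, 0, 0, 0, 0, -1]
  ]
}}

```text
clock: 9.5
position: [495.4, 105.6, 43.5]
ee_rot: [-0.66, 0.751, 0.0, -0.0]
contact_force: [-4.3, 3.5, 4.4]
gripper_width: 18.3
grasp_force: 58.6
```

```bash
python3 -c "
from h import *
go([494.4,104.4,101],-97.4)
print(read_state()['grasp_force'])"
```

```text
turn [ 0.0004 -0.      0.0004] shift [  1.4   0.9 -57.5] pos [495.4 105.6  43.5] psi [-9.737e+01  2.000e-02  0.000e+00] F [-4.3  3.5  4.4] w 18.3 t 9.5
58.60743820667267
```

Request:
{"method": "carry_out", "body": {
  "motion": [
    [0, 0, 0, 0, 0, -10, -1],
    [0, 0, 0, 0, 0, -25, -1],
    [0, 0, 0, 0, 0, -50, -1],
    [0, 0, -0.15, 10, 0, -85, -1],
    [0, 0, -0.32, 40, 5, -90, -1]
  ]
}}

```text
clock: 10.12
position: [488.2, 67.5, 136.9]
ee_rot: [0.774, -0.633, 0.002, -0.004]
contact_force: [-0.5, -0.2, -2.1]
gripper_width: 18.0
grasp_force: 58.7
```

```bash
python3 -c "
from h import *
go([457.4,-197.3,130],-3.7)
print(read_state()['grasp_force'])"
```

```text
turn [-0.0077 -0.0043 -1.3068] shift [253.5  82.7   6. ] pos [488.2  67.5 136.9] psi [-78.57  -0.44   0.16] F [-0.5 -0.2 -2.1] w 18.0 t 10.125
58.69444012641907
```

Request:
{"method": "carry_out", "body": {
  "motion": [
    [0, 0, -0.18, 40, 13, 0, -1],
    [0, 0, -0.36, 80, 26, 0, -1],
    [0, 0, -0.54, 120, 39, 0, -1],
    [0, 0, -0.72, 160, 52, 0, -1],
    [0, 0, -0.9, 200, 65, 0, -1]
  ]
}}

```text
clock: 10.75
position: [459.8, -143.8, 134.3]
ee_rot: [0.972, -0.234, 0.001, -0.0]
contact_force: [1.3, 0.0, -1.3]
gripper_width: 18.0
grasp_force: 58.7
```

```bash
python3 -c "
from h import *
go([457.4,-197.3,130],-3.7)
print(read_state()['grasp_force'])"
```

```text
turn [-1.000e-04 -1.400e-03 -4.086e-01] shift [22.3 48.7  4.3] pos [ 459.8 -143.8  134.3] psi [-2.711e+01 -8.000e-02 -1.000e-02] F [ 1.3  0.  -1.3] w 18.0 t 10.75
58.657439947128296
```

Request:
{"method": "carry_out", "body": {
  "motion": [
    [0, 0, -0.18, 10, 20, 0, -1],
    [0, 0, -0.36, 18, 40, 10, -1],
    [0, 0, -0.408, 22, 49, 30, -1],
    [0, 0, -0.408, 22, 49, 50, -1],
    [0, 0, -0.408, 22, 49, 50, -1]
  ]
}}

```text
clock: 11.38
position: [455.7, -196.1, 82.7]
ee_rot: [0.999, -0.036, -0.002, -0.0]
contact_force: [0.4, -0.5, -0.6]
gripper_width: 18.2
grasp_force: 58.7
```

Run:
```python
from h import *
go([457.4,-197.3,34],-3.7)
d=get_image("scene"); e=get_image("top")
a=crop(d,85,170,160,180,2.5);b=crop(e,380,150,160,180,2.5)
cv2.imwrite("pics/f.png",np.hstack([a,b]))
c,s_=np.cos(np.radians(-3.7)),np.sin(np.radians(-3.7))
W=lambda x,y,z:[660+c*x-s_*y,-210.4+s_*x+c*y,z]
for n,P in dict(LB=W(66,37,78),L0=W(66,37,0),RB=W(66,-165,78),RF=W(-52,-165,78),LF=W(-52,37,78),roofL=W(27,37,78),roofR=W(27,-165,78),hole_back_mid=W(60,0,12),h2=W(-105,-64,31.4),h3=W(-105,-128,31.4)).items(): print(n,((proj(d,P)-[85,170])*2.5).round(),((proj(e,P)-[380,150])*2.5+[400,0]).round())
```

```text
turn [ 0.      0.003  -0.0073] shift [ 1.9  1.1 48.7] pos [ 455.7 -196.1   82.7] psi [-4.12  0.17  0.01] F [ 0.4 -0.5 -0.6] w 18.2 t 11.375
LB [337. 347.] [465.  66.]
L0 [358. 399.] [450.  92.]
RB [ 13. 377.] [702.  74.]
RF [ 44. 221.] [707. 209.]
LF [341. 195.] [465. 200.]
roofL [339. 294.] [465. 110.]
roofR [ 24. 323.] [703. 118.]
hole_back_mid [301. 389.] [493.  96.]
h2 [218. 184.] [571. 275.]
h3 [130. 192.] [645. 277.]
```

View pics/f.png

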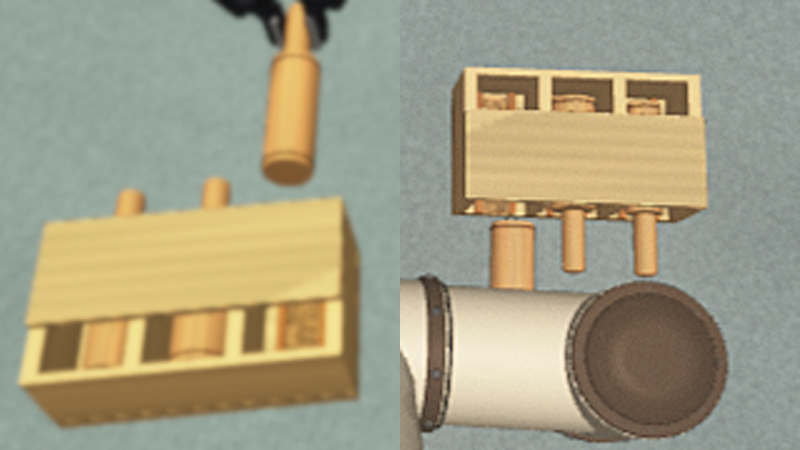

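The top crop puts the rack within 1–2 px of my estimate. The held roller's front end is near (513,224) top and (288,168) scene, so I'll check its tilt and offset.

Run:
```python
from h import *
d=get_image("scene"); e=get_image("top")
s=read_state();p=np.array(s["position"]);u=R.from_quat(s["ee_rot"]).as_matrix()[:,0];n=np.cross([0,0,1],u);z=np.array([0,0,1])
print(p,u)
for nm,L,off in (("end top",133,18*z),("end bot",133,-18*z),("end L",133,18*n),("end R",133,-18*n),("shoulder L",33,18*n),("shoulder R",33,-18*n),("sh top",33,18*z)):
    P=p+u*L+off; print(nm,((proj(d,P)-[85,170])*2.5).round(),((proj(e,P)-[380,150])*2.5+[400,0]).round())
go([457.4,-197.3,34],-3.7)
```

```text
[ 457.64844059 -195.87621894   84.53298484] [ 0.99749846 -0.07064969  0.00233139]
end top [281. 158.] [515. 217.]
end bot [293. 188.] [506. 225.]
end L [313. 171.] [489. 220.]
end R [261. 175.] [532. 222.]
shoulder L [319.  62.] [488. 341.]
shoulder R [270.  66.] [532. 343.]
sh top [289.  48.] [515. 340.]
turn [ 0.0003 -0.0023 -0.0061] shift [-0.3  1.4 50.5] pos [ 457.6 -195.9   84.5] psi [-4.05 -0.13 -0.03] F [-0.2  0.  -1.4] w 18.1 t 11.575
```

Request:
{"method": "carry_out", "body": {
  "motion": [
    [0, 0, -0.006, 0, 1.4, 20, -1],
    [0, 0, -0.006, 0, 1.4, 40, -1],
    [0, 0, -0.006, 0, 1.4, 47, -1],
    [0, 0, -0.006, 0, 1.4, 47, -1]
  ]
}}

```text
clock: 12.08
position: [457.0, -197.2, 36.6]
ee_rot: [0.999, -0.032, 0.0, 0.0]
contact_force: [-0.8, -0.0, -0.2]
gripper_width: 18.1
grasp_force: 58.7
```

Run:
```python
from h import *
go([577.2,-205,36],-3.7)
```

```text
turn [ 0.0002 -0.0003 -0.0003] shift [120.4   0.    0.7] pos [ 457.  -197.2   36.6] psi [-3.71 -0.02 -0.01] F [-0.8 -0.  -0.2] w 18.1 t 12.075
```

Request:
{"method": "carry_out", "body": {
  "motion": [
    [0, 0, 0, 15, 0, 0, -1],
    [0, 0, 0, 30, 0, 0, -1],
    [0, 0, 0, 45, 0, 0, -1],
    [0, 0, 0, 60, 0, 0, -1],
    [0, 0, 0, 70, 0, 0, -1]
  ]
}}

```text
clock: 12.7
position: [527.8, -201.9, 36.2]
ee_rot: [0.999, -0.033, 0.0, 0.0]
contact_force: [0.1, 0.6, -1.1]
gripper_width: 17.7
grasp_force: 58.7
```

Request:
{"method": "carry_out", "body": {
  "motion": [
    [0, 0, 0, 15, 0, 0, -1],
    [0, 0, 0, 30, 0, 0, -1],
    [0, 0, 0, 42, 0, 0, -1],
    [0, 0, 0, 51, 0, 0, -1],
    [0, 0, 0, 51, 0, 0, -1]
  ]
}}

```text
clock: 13.32
position: [577.9, -205.1, 36.2]
ee_rot: [0.999, -0.033, 0.0, -0.0]
contact_force: [0.2, 0.0, -1.3]
gripper_width: 18.0
grasp_force: 58.7
```

Run:
```python
from h import *
go([577.2,-205,31.4],-3.7)
d=get_image("scene"); e=get_image("top")
a=crop(d,165,220,80,90,5);b=crop(e,390,165,80,90,5)
cv2.imwrite("pics/g.png",np.hstack([a,b]))
```

```text
turn [-0.     -0.0001 -0.0007] shift [-0.7 -0.1  4.8] pos [ 577.9 -205.1   36.2] psi [-3.74 -0.    0.  ] F [ 0.2  0.  -1.3] w 18.0 t 13.325
```

View pics/g.png

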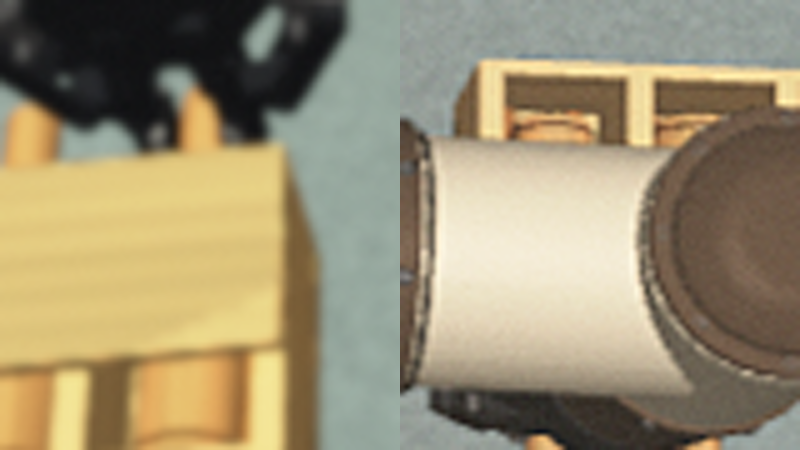

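The scene crop shows the body inside the free hole. In the top crop its end, near row 120, is level with the neighbour's. I'll push it 3 mm deeper, lower and release.

Request:
{"method": "carry_out", "body": {
  "motion": [
    [0, 0, 0, 2, 0, 0, -1],
    [0, 0, 0, 3, 0, 2, -1],
    [0, 0, 0, 3, 0, 3, -1],
    [0, 0, 0, 3, 0, 4, -1],
    [0, 0, 0, 3, 0, 4, -1]
  ]
}}

```text
clock: 14.05
position: [580.5, -205.3, 32.3]
ee_rot: [0.999, -0.033, 0.0, 0.0]
contact_force: [-0.1, 0.5, 0.3]
gripper_width: 17.8
grasp_force: 58.7
```

Request:
{"method": "carry_out", "body": {
  "motion": [
    [0, 0, 0, 0, 0, 1, -1],
    [0, 0, 0, 0, 0, 2, -1],
    [0, 0, 0, 0, 0, 2, -1]
  ]
}}

```text
clock: 14.42
position: [580.5, -205.3, 30.9]
ee_rot: [0.999, -0.032, 0.0, 0.0]
contact_force: [-1.2, 1.5, 4.4]
gripper_width: 17.7
grasp_force: 59.0
```

Request:
{"method": "carry_out", "body": {
  "motion": [
    [0, 0, 0, 0, 0, 0, -0.5],
    [0, 0, 0, 0, 0, 0, -0.3],
    [0, 0, 0, 0, 0, 0, -0.1],
    [0, 0, 0, 0, 0, 0, 0],
    [0, 0, 0, 0, 0, 0, 0]
  ]
}}

```text
clock: 15.05
position: [580.4, -205.3, 30.2]
ee_rot: [0.999, -0.033, -0.0, -0.0]
contact_force: [0.4, 0.3, 0.3]
gripper_width: 42.7
grasp_force: 0.0
```

Request:
{"method": "carry_out", "body": {
  "motion": [
    [0, 0, 0, 0, 0, -15, 0],
    [0, 0, 0, 0, 0, -50, 0],
    [0, 0, 0, 0, 0, -100, 0],
    [0, 0, 0, -50, 0, -140, 0],
    [0, 0, 0, -110, 0, -150, 0]
  ]
}}

```text
clock: 15.68
position: [471.9, -198.4, 184.1]
ee_rot: [0.999, -0.032, 0.004, 0.001]
contact_force: [-0.3, 0.4, 0.0]
gripper_width: 42.7
grasp_force: 0.0
```

Request:
{"method": "carry_out", "body": {
  "motion": [
    [0, 0, 0, -20, 50, 0, 0],
    [0, 0, 0, -20, 100, 0, 0],
    [0, 0, 0, -20, 150, 0, 0],
    [0, 0, 0, -20, 150, 0, 0]
  ]
}}

```text
clock: 16.18
position: [440.5, -349.3, 181.2]
ee_rot: [0.999, -0.035, 0.001, 0.001]
contact_force: [-0.4, 0.0, 0.7]
gripper_width: 42.7
grasp_force: 0.0
```

Run:
```python
from h import *
d=get_image("scene"); e=get_image("top")
a=crop(d,85,210,160,140,2.5);b=crop(e,380,150,160,140,2.5)
cv2.imwrite("pics/h.png",np.hstack([a,b]))
print(onz(e,(380,150),31).tolist(),read_state()["position"],read_state()["clock"])
```

```text
[807.4, -131.4, 31.0] [ 440.60981207 -346.85408972  180.94334911] 16.275
```

View pics/h.png

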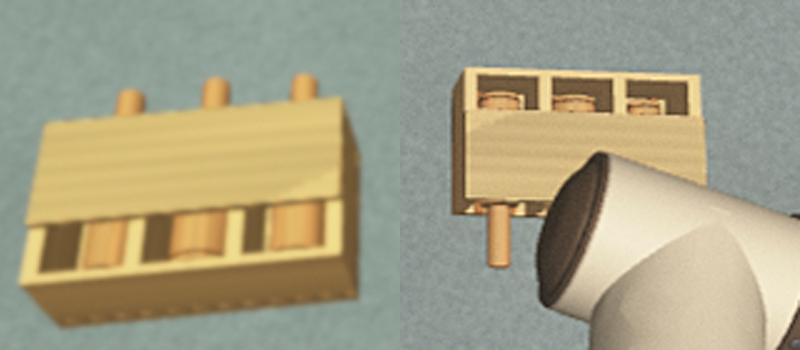

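The roller lies in the free pigeonhole with only its handle out, its end at (498,267) in the top crop. Its body end is level with the fat roller's, and the neighbours haven't moved. Handing in.

```bash
python3 -c "
from bench import *
print(job_done())"
```

```text
the job is handed in; nothing more can be done
None
```

The roller was pulled out of the clips, laid in the V rest and let go, then taken by its handle and put away in the free pigeonhole with only the handle sticking out; the job was handed in at about 16 s of the 56 s allowed, with no verdict returned.

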